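# Refit the four-way tool post on a bench lathe

## Robot

A 6-joint arm with a two-finger parallel gripper is mounted at the origin on the work surface. World frame = base frame: x ahead of the robot, y to its left, z up, the work surface at z = 0. Lengths are in m, angles in rad, forces in N, time in s.
With the tool pointing down it reaches from about 0.325 to 0.775 m from the base axis. Payload 5.5 kg.
Tool frame: the origin (TCP) lies between the finger pads; the fingertips stand 14 mm ahead of it and the grasp point (between the pads) lies 5 mm behind it (manip.tips_ahead is the distance from the TCP to the fingertips, in m); z points along the fingers, y is the direction in which the jaws open and shut (so a half turn about z gives the same grasp; the last joint's range is limited). The gripper opens to 88 mm and grips with 3 to 60 N. Pads are 20 mm wide; open, the fingers measure 115 mm over their backs; the gripper's body (75 mm by 178 mm) begins 61 mm behind the grasp point.
Start: joints at [1.269, 0.091, 1.231, -0, 1.82, -0.057], TCP at [0.145, 0.582, 0.237] pointing down, gripper open.
Joint ranges: [-2.87, 2.87], [-0.86, 2.18], [0.17, 2.46], [-1.51, 4.65], [0.06, 2.69], [-2.65, 2.65]. Speed limits (rad/s): [2.57, 2.57, 3.01, 3.14, 3.14, 3.14].

## Interface

Orientations are given as a unit quaternion [w, x, y, z].
In Python, from plant import manip, capture, workorder gives the robot as it stands.
- The arm moves only by the tool apply_moves, never from a script. Its argument "motion" is one flat list of numbers, 7 for each row, row after row: the turn, a rotation vector about the tool's x, y, z in rad, then the shift along the tool's x, y, z in units of 40 mm (1.0 is 40 mm), then the opening, from -1 (shut) to 1 (fully open). In form: [rx, ry, rz, tx, ty, tz, claw, rx, ry, rz, tx, ty, tz, claw, ...]. A call has 1 to 12 rows; each row shifts and turns the commanded pose from where the row before left it, along the tool's axes as they then stand; what a row does not reach is not made up. A row lasts 1/10 s, in which the tool goes at most 50 mm and 8.59 degrees, less where a joint would pass 70% of its speed; a pose out of reach is approached as far as the arm can. A call is refused whole if a number of a shift passes 1 or a number of a turn 0.15, either way. A call with a gripper value outside its range is refused whole. The fingers move at their own pace and stop on an object; "grip_force" is the grip in N (left out, the last holds). Time passes only in rows, so rows that do not move let the fingers close. It gives the time, the measured TCP pose, the force and the opening at its end, in the units of the state.
- manip.sense(): the state, without advancing time (a new reading comes with each control period).
- capture(name): name is "side" or "top" or "wrist"; returns a dict with "img" (420x560x3 uint8, blue, green, red), "range_z" (420x560 float32, m along the optical axis (not along the pixel's ray), 0 where there is no reading), "fx", "fy", "cx", "cy" (pixels), "distortion" ([k1, k2, p1, p2, k3] as OpenCV has them; the pictures are not rectified), "extrinsics" (4x4, takes a point from camera to world coordinates). Camera axes: x right, y down, z forward; pixel columns grow to the right and rows downward; lengths in m; the calibration is good to about 2 mm. A picture is of the moment at which its call begins.
- workorder.sign_off(): hands the job in, once; it reports no verdict.
The state is a dict: "time_s": time; "joint_positions": joint angles; "joint_velocities": joint speeds; "joint_torque": joint torques, N m; "eef_pos": TCP position; "tcp_rot": TCP orientation; "ft_force": force on the tool from outside, world axes, zero at the start; "moment": the same for the moment, N m; "gripper_width": opening from 0.0 (shut) to 1.0 (fully open).
Only numpy, scipy, OpenCV 4.12 (cv2) and the standard library are available. Lean on these libraries where they do the work, as an engineer would, in place of code of your own. Each camera call takes 0.05 s, during which the arm holds its last target. There are 200 camera calls.

## Task

Refit the tool post on the lathe's top slide, ready for its lever screw: slip the riser plate down the stud onto the slide, lying along it, then the four-way tool-post block onto the plate with its sides square to the slide, then the flanged collar, flange down, on top of the block. Lower each one gently, all the way down, rather than letting it drop down the stud; leave the lever screw and the other hand tools where they lie.

Things in the scene. Friction and masses are not known exactly. Their poses are not given: they have to be found in the camera images.
- stud_foot (a point): Foot of the bench lathe's upright tool-post stud: on the stud's axis, at the flat steel top face of the top slide, about 130 mm above the bench. z up along the stud, x along the slide, away from its small crank; swivelled up to 0.3 rad either way from the bench's x. The top face reaches from x = -86 to +54 mm and y = -30 to +30 mm. Fixed during the job.
- stud_tip (a point): Tip of the same stud, 66 mm above stud_foot. The stud is plain and 16 mm in diameter; its last 5 mm taper to 10 mm at the tip, where it is tapped for the lever screw.
- lathe: The fixed green bench lathe. Origin at bench level below the right-hand end of its bed, in the vertical plane of the spindle axis; the bed (90 mm wide, ways 80 mm high) runs along +y. The chuck, 100 mm diameter, axis 170 mm above the bench, spans y = 284 to 352 mm; the headstock, 265 mm high, lies beyond. The stud stands 35 to 75 mm in front (-x) of the spindle axis, at y = 75 to 190 mm.
- riser_plate: Riser plate: flat bright steel plate 100 (its x) x 60 (its y) x 12 mm thick with a 20 mm hole straight through its middle, lying flat on the bench. Origin at the centre of its underside, z up. 0.45 kg.
- turret: Four-way tool-post block of dark steel, standing upright: 60 x 60 mm square, 36 mm high: a square base plate 8 mm thick, a 34 mm square core 18 mm high, a square top plate 10 mm thick, so slots run round all four sides, which are alike; a 20 mm hole goes down the middle; screws flush in its top. Origin at the centre of its underside, z up, x and y square to its sides. 0.55 kg.
- collar: Flanged collar of bright steel, standing upright on its flange: flange 60 mm diameter and 9 mm thick at the bottom, body 38 mm diameter above it, 36 mm high in all, 20 mm hole straight through. Origin at the centre of the underside of the flange, z up. 0.35 kg.
- lever_screw: Clamping lever screw, bystander: a steel hub 32 mm across with a short dark screw and a 95 mm arm ending in a black ball, lying on the bench. Origin under the hub. Leave alone.
- chuck_key: Chuck key, bystander: a steel T lying flat, about 105 x 100 x 16 mm. Leave alone.
- hammer: Hammer with a wooden shaft, bystander, 280 mm long, lying on the bench in front of the lathe's headstock. Leave alone.
- spanner: Open-ended spanner, bystander, 200 mm long, lying flat. Leave alone.
Things that resemble listed ones, but are neither listed nor needed, are in the scene too. Leave any blue or yellow look-alike of the riser_plate alone.

How it is judged:
By the outcome, as a careful person would: the job done as asked, in the order asked, and still so for the second after the job is handed in, with the robot touching nothing.
It also fails if it takes over 69 s, if anything falls off the work surface, if the arm or the gripper's body presses on something with over 40 N, if the wrist force passes 120 N, or if a joint passes its speed limit or range.

## Working session

There is one attempt and no reset: what is moved stays moved. The work goes in short steps, Python scripts to look and compute and a tool call to move; the robot and the scene stay as the last step left them, time stands still between calls to the robot, and variables do not carry over. Pictures are saved under pics/ and viewed, about 8 in all and at most 12, crops included, and the job is handed in when it is done.

Besides the shell and the picture viewer there is one more tool, called as name(argument=value, ...), one argument or row to a line, values as JSON. apply_moves: Moves the arm, as the interface text tells. Its arguments: {"type":"object","properties":{"motion":{"type":"array","items":{"type":"number"}},"grip_force":{"type":"number"}},"required":["motion"]}

```bash
ls; mkdir -p pics; cat > h.py <<'E'
import numpy as np, cv2
from plant import manip, capture, workorder
def K(c): return np.array([[c['fx'],0,c['cx']],[0,c['fy'],c['cy']],[0,0,1.]])
def rays(c,px):
    u=cv2.undistortPoints(np.array(px,float).reshape(-1,1,2),K(c),np.array(c['distortion'],float)).reshape(-1,2)
    T=np.array(c['extrinsics']); return T[:3,3], (np.c_[u,np.ones(len(u))])@T[:3,:3].T
def onz(c,px,z):
    o,d=rays(c,px); return o+d*((z-o[2])/d[:,2])[:,None]
def cloud(c):
    h,w=c['range_z'].shape; v,u=np.mgrid[0:h,0:w]
    o,d=rays(c,np.c_[u.ravel(),v.ravel()]); P=o+d*c['range_z'].reshape(-1,1)
    P[c['range_z'].ravel()==0]=np.nan
    return P.reshape(h,w,3)
def proj(c,P):
    T=np.linalg.inv(np.array(c['extrinsics'])); 
    return cv2.projectPoints(np.array(P,float).reshape(-1,1,3),cv2.Rodrigues(T[:3,:3])[0],T[:3,3],K(c),np.array(c['distortion'],float))[0].reshape(-1,2)
E
python3 - <<'E'
from h import *
print(manip.sense(), [a for a in dir(manip) if a[0]!='_'])
for n in ("top","side"):
    c=capture(n); cv2.imwrite(f'pics/{n}0.png',c['img']); np.save(f'pics/{n}0.npy',c,allow_pickle=True); print(n,c['fx'],np.round(c['extrinsics'],3).tolist())
E
```

```text
pics
{'time_s': 0.0, 'joint_positions': array([ 1.26932606e+00,  9.18303757e-02,  1.23186835e+00,  7.35812586e-06,
        1.81981149e+00, -5.66995804e-02]), 'joint_velocities': array([-6.44643578e-05, -1.78442353e-03, -5.65183488e-06, -5.52127897e-05,
        3.70609857e-04, -4.97162672e-04]), 'joint_torque': array([ 1.28887848e-03, -4.46465850e+01, -4.06443393e+01,  6.97937747e-02,
        2.96169310e-02, -1.65761398e-04]), 'eef_pos': array([0.1453182 , 0.58185463, 0.23553382]), 'tcp_rot': array([-1.74296752e-04,  1.22079100e-01,  9.92519911e-01, -9.42814456e-04]), 'ft_force': array([ 0.15917696,  0.57458336, -0.175018  ]), 'moment': array([-0.02559524, -0.00302493,  0.06825073]), 'gripper_width': 0.9997111086760994} ['Unreachable', 'sense', 'tips_ahead']
top 422.6237618729065 [[0.015, -0.991, 0.131, 0.343], [-1.0, -0.016, -0.009, -0.059], [0.011, -0.131, -0.991, 1.126], [0.0, 0.0, 0.0, 1.0]]
side 533.5058418272125 [[0.827, -0.342, 0.446, -0.018], [-0.562, -0.526, 0.639, -0.802], [0.016, -0.779, -0.627, 0.841], [0.0, 0.0, 0.0, 1.0]]
```

View pics/top0.png

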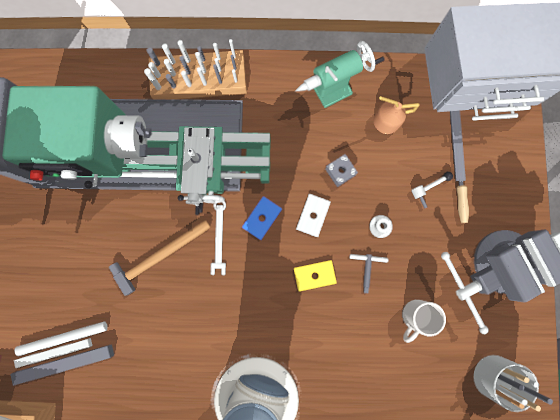

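View pics/side0.png

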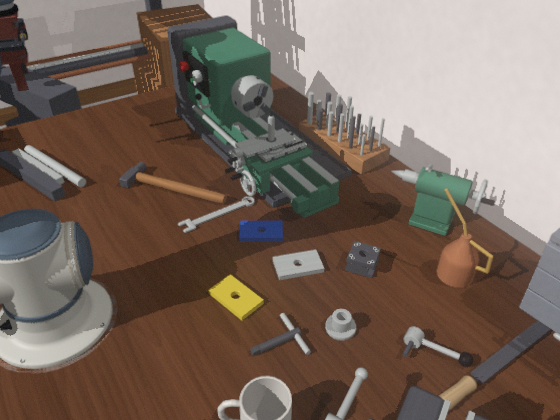

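The top view shows the white plate at (313,215), the turret at (342,170) and the collar at (381,227). The stud is at (193,155) on a slide running about vertically in the picture. The side view shows the same things: plate (298,265), turret (363,258), collar (341,322), stud (271,128).

Look-alikes of the plate in the top view are the blue one (262,217) and the yellow one (315,275). The bright steel one at (313,215) fits the description.

```bash
cat > m.py <<'E'
from h import *
T=np.load('pics/top0.npy',allow_pickle=True).item(); S=np.load('pics/side0.npy',allow_pickle=True).item()
CT,CS=cloud(T),cloud(S)
def seg(C,xy,r,zlo,zhi):
    m=(np.hypot(C[...,0]-xy[0],C[...,1]-xy[1])<r)&(C[...,2]>zlo)&(C[...,2]<zhi); return m
def comp(m,px):
    n,l,s,ce=cv2.connectedComponentsWithStats(m.astype(np.uint8)); 
    l0=1+np.argmin(np.hypot(*(ce[1:]-px).T)-0.02*s[1:,4]); return l==l0
for name,pt,ps,z in (('plate',(308,207),(290,265),.012),('turret',(338,165),(355,250),.036),('collar',(391,236),(330,331),.009)):
  for nm,c,C,p in (('top',T,CT,pt),('side',S,CS,ps)):
    P=C[p[1],p[0]]; m=comp((np.abs(C[...,2]-P[2])<.004)&(np.hypot(C[...,0]-P[0],C[...,1]-P[1])<.07),p)
    Q=C[m]; r=cv2.minAreaRect((Q[:,:2]*1000).astype(np.float32))
    print(name,nm,np.round(P,4),len(Q),np.round(np.median(Q,0),4),'rect mm',np.round(r[0],1),np.round(r[1],1),round(r[2],1))
# slide top & stud
for nm,c,C in (('top',T,CT),('side',S,CS)):
    m=(C[...,2]>.155)&(C[...,2]<.205)&(np.abs(C[...,1]-.15)<.12)&(C[...,0]<.74)
    n,l,s,ce=cv2.connectedComponentsWithStats(m.astype(np.uint8))
    for i in range(1,n):
        if s[i,4]>8:
            Q=C[l==i]; print(nm,'high',s[i].tolist(),np.round(ce[i],1),np.round(np.median(Q,0),4),np.round(Q.max(0),4))
    m=(C[...,2]>.124)&(C[...,2]<.137)&(np.abs(C[...,1]-.15)<.14)&(C[...,0]<.78)
    m=m.astype(np.uint8); n,l,s,ce=cv2.connectedComponentsWithStats(m); i=1+np.argmax(s[1:,4]); Q=C[l==i]
    r=cv2.minAreaRect((Q[:,:2]*1000).astype(np.float32)); print(nm,'slide',len(Q),np.round(np.median(Q,0),4),r)
I=cv2.resize(T['img'][100:260,90:410],None,fx=2.5,fy=2.5,interpolation=cv2.INTER_CUBIC); cv2.imwrite('pics/topcrop.png',I)
E
python3 m.py; python3 - <<'E'
from h import *
c=capture('wrist'); cv2.imwrite('pics/w0.png',c['img']); np.save('pics/w0.npy',c); print(np.round(c['extrinsics'],3).tolist(),c['fx'])
E
```

```text
plate top [ 0.4975 -0.1274  0.01  ] 714 [ 0.4775 -0.1409  0.0107] rect mm [ 475.7 -142.2] [ 59.9 100.1] 70.5
plate side [ 0.459  -0.1411  0.0107] 909 [ 0.4747 -0.1471  0.0112] rect mm [ 477.7 -144.8] [ 65.8 101.8] 69.5
turret top [ 0.6072 -0.2043  0.0365] 393 [ 0.5953 -0.2149  0.0349] rect mm [ 596.6 -214.5] [61.4 58.7] 34.1
turret side [ 0.5913 -0.1981  0.0318] 416 [ 0.5943 -0.2206  0.0343] rect mm [ 597.6 -217.7] [64.5 60.4] 33.4
collar top [ 0.4243 -0.3524 -0.0038] 1217 [ 0.4156 -0.3641 -0.0019] rect mm [ 423.4 -352.4] [137.3 136.7] 0.6
collar side [ 0.4247 -0.3258  0.0089] 314 [ 0.4376 -0.337   0.0089] rect mm [ 445.4 -329.5] [52.2 58.5] 41.4
top high [139, 123, 11, 13, 59] [143.7 130.7] [0.6454 0.2636 0.1922] [0.6573 0.27   0.2042]
top high [142, 144, 6, 13, 67] [144.4 149.8] [0.6047 0.264  0.173 ] [0.6176 0.2699 0.1772]
top high [187, 148, 10, 11, 71] [191.6 153. ] [0.5937 0.1502 0.1889] [0.6041 0.1605 0.1989]
top high [224, 378, 16, 36, 140] [233.6 395.7] [0.0612 0.0381 0.1808] [0.0945 0.0605 0.2041]
top slide 1480 [0.5692 0.1514 0.1292] ((558.64501953125, 153.62220764160156), (63.83959197998047, 185.4383087158203), 87.52423858642578)
side high [259, 88, 10, 12, 61] [262.8  92.8] [0.646  0.2612 0.1939] [0.6671 0.2699 0.2046]
side high [242, 101, 14, 11, 86] [249.2 106.4] [0.6045 0.2614 0.1679] [0.6216 0.2698 0.1758]
side high [268, 115, 7, 18, 111] [270.9 123.6] [0.5948 0.1451 0.1769] [0.607  0.1581 0.1959]
side slide 854 [0.5693 0.1451 0.1286] ((569.0537109375, 149.06443786621094), (67.5689468383789, 169.4928436279297), 86.72988891601562)
[[0.243, 0.936, 0.255, 0.077], [0.97, -0.234, -0.066, 0.6], [-0.002, 0.264, -0.965, 0.384], [0.0, 0.0, 0.0, 1.0]] 326.67940126147454
```

View pics/topcrop.png

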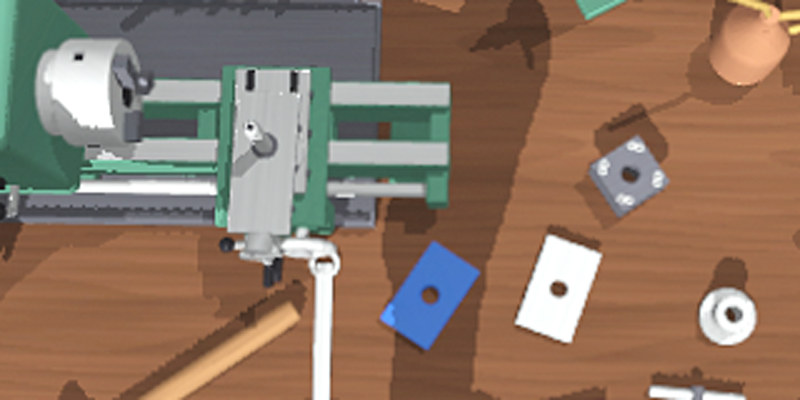

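Sizes agree: the plate top reads 11 mm high and 100x60 mm, the turret about 60x60 mm at 35 mm, and the stud tip about 0.196 m. The crop confirms the bright plate at (560,288), with the blue one at (430,295) to its left. I'll go above the plate and take a close look.

apply_moves(
  motion=[0,0,0,-0.69,-0.86,0,1,0,0,0,-0.69,-0.86,0,1,0,0,0,-0.69,-0.86,0,1,0,0,0,-0.69,-0.86,0,1,0,0,0,-0.69,-0.86,0,1,0,0,0,-0.69,-0.86,0,1,0,0,0,-0.69,-0.86,0,1,0,0,0,-0.69,-0.86,0,1,0,0,0,-0.69,-0.86,0,1,0,0,0,-0.69,-0.86,0,1,0,0,0,-0.69,-0.86,0,1,0,0,0,-0.69,-0.86,0,1],
)

```text
time_s: 1.35
eef_pos: [0.3669, 0.0996, 0.2366]
tcp_rot: [0.0, 0.122, 0.993, 0.0]
ft_force: [1.0, 0.7, 1.2]
gripper_width: 0.995
```

apply_moves(
  motion=[0,0,0,-0.69,-0.86,0,1,0,0,0,-0.69,-0.86,0,1,0,0,0,-0.69,-0.86,0,1,0,0,0,-0.69,-0.86,0,1,0,0,0,-0.69,-0.86,0,1,0,0,0,-0.69,-0.86,0,1,0,0,0.1,0,0,0.8,1,0,0,0,0,0,0.8,1,0,0,0,0,0,0,1,0,0,0,0,0,0,1],
)

```text
time_s: 2.35
eef_pos: [0.477, -0.1388, 0.1727]
tcp_rot: [-0.001, 0.171, 0.985, 0.0]
ft_force: [-0.5, -1.0, 1.6]
gripper_width: 1.003
```

```bash
cat >> h.py <<'E'
from scipy.spatial.transform import Rotation as R
def rot():
    q=manip.sense()['tcp_rot']; return R.from_quat([q[1],q[2],q[3],q[0]])
def st():
    s=manip.sense(); M=rot().as_matrix(); y=np.degrees(np.arctan2(M[1,1],M[0,1]))
    print('t',round(s['time_s'],2),'tcp',np.round(s['eef_pos'],4),'jawyaw',round(y,2),'tilt',np.round(M[2],4),'F',np.round(s['ft_force'],1),'w',round(s['gripper_width']*88,1)); return s,M,y
def go(xyz,yaw=None):
    s,M,y=st(); d=M.T@(np.array(xyz)-s['eef_pos']); print('tool shift, units of 40mm',np.round(d/.04,3), 'turn z', None if yaw is None else round(float(-np.radians((yaw-y+90)%180-90)),4))
E
cat > w.py <<'E'
from h import *
import sys
c=capture('wrist'); n=sys.argv[1]; cv2.imwrite(f'pics/{n}.png',c['img']); np.save(f'pics/{n}.npy',c); st()
E
python3 w.py w1
```

```text
t 2.4 tcp [ 0.4776 -0.1389  0.1742] jawyaw 70.28 tilt [-0.0015  0.     -1.    ] F [-0.9  0.2  0.1] w 88.4
```

View pics/w1.png

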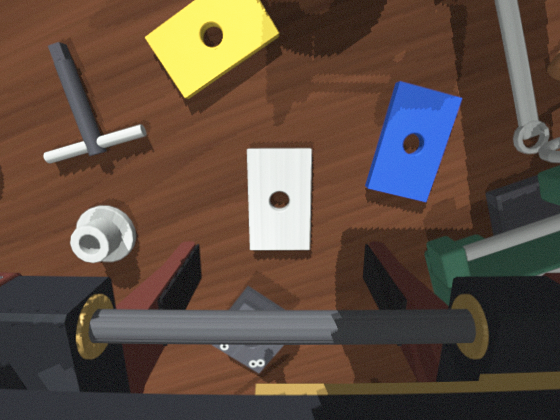

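The wrist view shows the bright plate at (279,199) between the fingers, its long side straight up the picture. Blue is at (413,143), yellow at (212,35), the collar at (103,235), and part of the turret at (250,330).

```bash
cat > p.py <<'E'
from h import *
import sys
c=np.load('pics/w1.npy',allow_pickle=True).item()
hsv=cv2.cvtColor(c['img'],cv2.COLOR_BGR2HSV)
m=((hsv[...,1]<50)&(hsv[...,2]>150)).astype(np.uint8); 
n,l,s,ce=cv2.connectedComponentsWithStats(m); i=l[225,279]; m=(l==i).astype(np.uint8); print(s[i])
z=np.nanmedian(cloud(c)[l==i][:,2]); print('z depth',z)
ct=max(cv2.findContours(m,cv2.RETR_EXTERNAL,cv2.CHAIN_APPROX_NONE)[0],key=len).reshape(-1,2)
P=onz(c,ct,.012); print(cv2.minAreaRect((P[:,:2]*1000).astype(np.float32)))
# hole
h=((hsv[...,2]<110)).astype(np.uint8); h[:180]=0;h[220:]=0;h[:,:260]=0;h[:,300:]=0
print('hole',onz(c,[np.argwhere(h)[:,::-1].mean(0)],.012))
# collar top depth
C=cloud(c)
m=(np.hypot(C[...,0]-.43,C[...,1]+.33)<.07)&(C[...,2]>.02)&(C[...,2]<.05)
print('collar top',m.sum(),np.nanmedian(C[m],0), (C[m].max(0)+C[m].min(0))/2)
go([.4757,-.1422,.0165],70.5)
E
python3 p.py
```

```text
[ 247  148   65  102 6108]
z depth 0.012207134231740802
((478.36737060546875, -141.6788787841797), (60.83412170410156, 100.92417907714844), 70.40856170654297)
hole [[ 0.47698919 -0.14133126  0.012     ]]
collar top 1328 [ 0.45124882 -0.31883289  0.0351813 ] [ 0.45198178 -0.32253079  0.02906745]
t 2.4 tcp [ 0.4776 -0.1389  0.1742] jawyaw 70.28 tilt [-0.0015  0.     -1.    ] F [-0.9  0.2  0.1] w 88.4
tool shift, units of 40mm [ 0.024 -0.093  3.942] turn z -0.0039
```

apply_moves(
  motion=[0,0,0,-0.03,-0.06,0.9,1,0,0,0,0,0,0.9,1,0,0,0,0,0,0.9,1,0,0,0,0,0,0.7,1,0,0,0,0,0,0.4,1,0,0,0,0,0,0.1,1,0,0,0,0,0,0,1,0,0,0,0,0,0,1],
  grip_force=35,
)

```text
time_s: 3.2
eef_pos: [0.4791, -0.1421, 0.0191]
tcp_rot: [0.002, 0.171, 0.985, -0.0]
ft_force: [0.9, 0.3, 0.2]
gripper_width: 1.004
```

apply_moves(
  motion=[0,0,0,0,0,0,-1,0,0,0,0,0,0,-1,0,0,0,0,0,0,-1,0,0,0,0,0,0,-1,0,0,0,0,0,0,-1,0,0,0,0,0,0,-1],
)

```text
time_s: 3.8
eef_pos: [0.4778, -0.1418, 0.0169]
tcp_rot: [0.0, 0.172, 0.985, -0.0]
ft_force: [-0.1, 0.5, 2.4]
gripper_width: 0.678
```

apply_moves(
  motion=[0,0,0,0,0,-0.3,-1,0,0,0,0,0,-0.8,-1,0,0,0,0,0,-0.9,-1,0,0,0,0,0,-0.9,-1,0,0,-0.1,0,0,-0.9,-1,0,0,-0.1,0,0,-0.9,-1,0,0,-0.1,0,0,-0.9,-1,0,0,0,0,0,-0.5,-1,0,0,0,0,0,0,-1],
)

```text
time_s: 4.7
eef_pos: [0.4783, -0.1419, 0.2643]
tcp_rot: [0.003, 0.022, 1.0, -0.001]
ft_force: [0.5, 0.3, -4.7]
gripper_width: 0.681
```

apply_moves(
  motion=[0,0,0,-0.24,0.28,0,-1,0,0,0,-0.48,0.56,0,-1,0,0,0,-0.48,0.56,0,-1,0,0,0,-0.48,0.56,0,-1,0,0,0,-0.48,0.56,0,-1,0,0,0,-0.48,0.56,0,-1,0,0,0,-0.48,0.56,0,-1,0,0,0,-0.48,0.56,0,-1,0,0,0,-0.24,0.28,0,-1,0,0,0,0,0,0,-1,0,0,0,0,0,0,-1],
)

```text
time_s: 5.8
eef_pos: [0.6387, 0.031, 0.2579]
tcp_rot: [-0.002, 0.022, 1.0, -0.0]
ft_force: [-0.1, -0.8, -4.8]
gripper_width: 0.674
```

```bash
python3 w.py w2
```

```text
t 5.85 tcp [0.6386 0.0304 0.2588] jawyaw 87.43 tilt [ 3.e-03 -4.e-04 -1.e+00] F [ 0.1 -0.2 -4.2] w 59.7
```

View pics/w2.png

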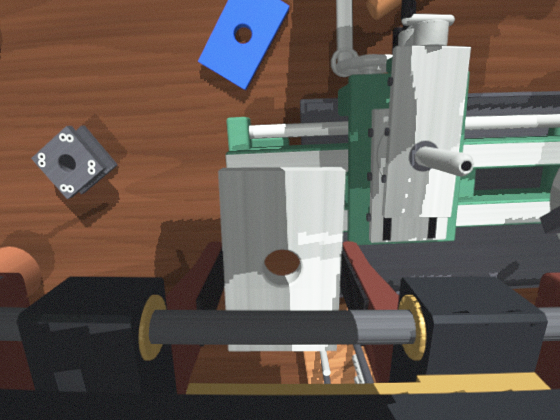

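The view shows the stud tip at (466,165), its foot at (421,157), and the slide face between columns about 385 and 468. The held plate's hole is at (282,263). The turret is at (67,162).

```bash
cat > q.py <<'E'
from h import *
c=np.load('pics/w2.npy',allow_pickle=True).item(); C=cloud(c); g=cv2.cvtColor(c['img'],cv2.COLOR_BGR2GRAY); hsv=cv2.cvtColor(c['img'],cv2.COLOR_BGR2HSV)
v,u=np.mgrid[0:420,0:560]
m=(np.abs(C[...,2]-.130)<.006)&(hsv[...,1]<40)&(g>120)&(v<240)&(u>370)
n,l,s,ce=cv2.connectedComponentsWithStats(m.astype(np.uint8)); i=1+np.argmax(s[1:,4]); m=l==i; print(s[i],np.nanmedian(C[m][:,2]))
# edges row by row
E={'L':[], 'R':[]}
for r in range(60,205):
    k=np.where(m[r])[0]
    if len(k)>20: E['L'].append((k[0]-.5,r)); E['R'].append((k[-1]+.5,r))
for k in E:
    P=onz(c,E[k],.130)[:,:2]; vx,vy,x0,y0=cv2.fitLine((P*1000).astype(np.float32),cv2.DIST_HUBER,0,.01,.01).ravel(); a=np.degrees(np.arctan(vy/vx)); print(k,'angle',a,'y at x=.605',y0+(605-x0)*vy/vx, 'resid', np.std((P[:,1]*1000-y0)-(P[:,0]*1000-x0)*vy/vx))
# stud tip: points above .19
ms=(C[...,2]>.192)&(C[...,2]<.205)&(u>440)&(v<190)&(v>140)
print('tip',ms.sum(),np.median(C[ms],0),C[ms].max(0),C[ms].min(0))
print('tip ray hole px (466,165) at .196',onz(c,[(466,165)],.196),' foot px (421,157) at .13',onz(c,[(421,157)],.13))
# darkest blob = tapped hole
w=g[150:182,455:478]; d=np.argwhere(w<90)[:,::-1].mean(0)+[455,150]; print('tapped',d,onz(c,[d],.196))
# plate in hand
s=manip.sense(); h=(v>235)&(v<290)&(u>255)&(u<310)&(hsv[...,1]>90)
d=np.argwhere(h)[:,::-1].mean(0); zt=s['eef_pos'][2]-.0045; print('platehole',d,h.sum(),onz(c,[d],zt))
mp=(np.abs(C[...,2]-zt)<.006)&(g>120); print('plate z',np.median(C[mp][:,2]),zt)
for nm,f in (('L',0),('R',-1)):
    e=[(np.where(mp[r]&(abs(u[r]-280)<80))[0][f]+(.5 if f else -.5),r) for r in range(175,240)]
    P=onz(c,e,zt)[:,:2]; a=np.polyfit(P[:,0],P[:,1],1); print(nm,np.degrees(np.arctan(a[0])),np.polyval(a,s['eef_pos'][0]))
# top edge of plate
st()
E
python3 q.py
```

```text
[  382    14    89   204 11389] 0.13015688957366944
L angle -3.0684466 y at x=.605 122.31207 resid 0.5439356353875213
R angle -2.4266095 y at x=.605 181.94902 resid 8.580685656297435
tip 359 [0.59878074 0.150824   0.19554779] [0.60608871 0.15855375 0.198455  ] [0.59155526 0.14487276 0.1920021 ]
tip ray hole px (466,165) at .196 [[0.59899773 0.15306125 0.196     ]]  foot px (421,157) at .13 [[0.6002948  0.15072646 0.13      ]]
tapped [469.5877193  168.84210526] [[0.60160899 0.15570843 0.196     ]]
platehole [281.70769231 261.87230769] 650 [[0.63551899 0.0313544  0.25433279]]
plate z 0.2531548886756304 0.2543327907699355
L -0.998204207343553 0.005236706508632911
R -2.4493969752121423 0.06091625779250117
t 5.85 tcp [0.6386 0.0304 0.2588] jawyaw 87.43 tilt [ 3.e-03 -4.e-04 -1.e+00] F [ 0.1 -0.2 -4.2] w 59.7
```

apply_moves(
  motion=[0,0,0,0.4,0,0,-1,0,0,0,0.4,0,0,-1,0,0,0,0,0,0,-1,0,0,0,0,0,0,-1],
)

```text
time_s: 6.25
eef_pos: [0.607, 0.0313, 0.261]
tcp_rot: [0.001, 0.023, 1.0, -0.0]
ft_force: [0.3, -0.1, -5.1]
gripper_width: 0.678
```

```bash
python3 w.py w3; python3 - <<'E'
from h import *
A=[]
for n in ('w2','w3'):
    c=np.load(f'pics/{n}.npy',allow_pickle=True).item(); C=cloud(c); g=cv2.cvtColor(c['img'],cv2.COLOR_BGR2GRAY)
    v,u=np.mgrid[0:420,0:560]
    ms=(C[...,2]>.187)&(C[...,2]<.205)&(u>400)&(v<270)&(abs(C[...,0]-.6)<.025)&(abs(C[...,1]-.152)<.025)
    P=C[ms]; print(n,ms.sum(),np.median(P,0),np.percentile(P,[2,98],axis=0).mean(0))
    A.append(cv2.resize(c['img'][135:250,400:540] if n=='w3' else c['img'][100:215,400:540],None,fx=3,fy=3,interpolation=cv2.INTER_CUBIC))
    # plate edge rows
    for col in (250,280,315):
        col_g=g[150:215,col].astype(int); d=np.diff(col_g); r=150+np.argmax(np.abs(d))+.5
        print(' near edge',col,r,onz(c,[(col,r+.5)],.2545)[0])
cv2.imwrite('pics/tipcrop.png',np.hstack(A)[:600,:800] if 0 else cv2.resize(np.hstack(A),(800,329)))
E
```

```text
t 6.3 tcp [0.6072 0.0313 0.2608] jawyaw 87.38 tilt [-8.e-04 -1.e-04 -1.e+00] F [-1.  -0.  -3.7] w 59.9
w2 487 [0.59838645 0.14969462 0.19421215] [0.59892025 0.1509291  0.19248643]
 near edge 250 153.5 [0.58118898 0.01917254 0.2545    ]
 near edge 280 167.5 [0.58826436 0.03267835 0.2545    ]
 near edge 315 150.5 [0.58115903 0.04910625 0.2545    ]
w3 442 [0.59784139 0.14998375 0.19449756] [0.5986457  0.15148117 0.19246941]
 near edge 250 154.5 [0.55024018 0.01921848 0.2545    ]
 near edge 280 152.5 [0.54997405 0.0333307  0.2545    ]
 near edge 315 163.5 [0.55587558 0.04961148 0.2545    ]
```

View pics/tipcrop.png

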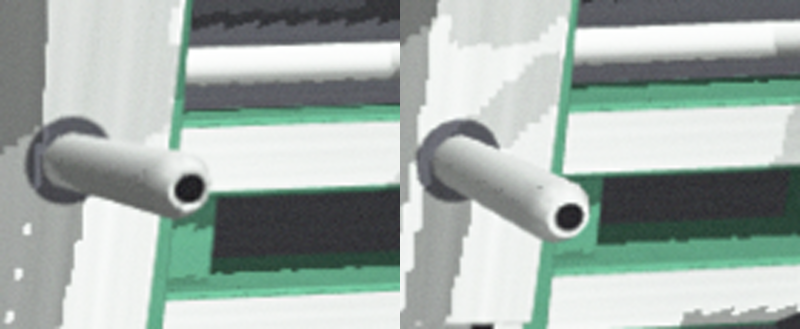

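```bash
python3 - <<'E'
from h import *
px={'w2':(466.2,165.8),'w3':(459.2,210.6)}; A=np.zeros((3,3));b=np.zeros(3)
for n,p in px.items():
    c=np.load(f'pics/{n}.npy',allow_pickle=True).item(); o,d=rays(c,[p]); d=d[0]/np.linalg.norm(d[0]); M=np.eye(3)-np.outer(d,d); A+=M;b+=M@o
    print(n,onz(c,[p],.196))
print('tri',np.linalg.solve(A,b))
T=np.load('pics/top0.npy',allow_pickle=True).item(); print('proj in top',proj(T,[[.6,.152,.196]]))
go([.6,.152,.235],86.9)
E
```

```text
w2 [[0.59952608 0.15324513 0.196     ]]
w3 [[0.59947255 0.15342528 0.196     ]]
tri [0.59961192 0.15362546 0.19548232]
proj in top [[190.1217886  149.03576643]]
t 6.3 tcp [0.6072 0.0313 0.2608] jawyaw 87.38 tilt [-8.e-04 -1.e-04 -1.e+00] F [-1.  -0.  -3.7] w 59.9
tool shift, units of 40mm [0.319 3.005 0.645] turn z 0.0084
```

apply_moves(
  motion=[0,0,0,0.04,0.3,0,-1,0,0,0,0.04,0.4,0,-1,0,0,0,0.04,0.45,0,-1,0,0,0,0.04,0.45,0,-1,0,0,0,0.04,0.45,0,-1,0,0,0,0.04,0.4,0,-1,0,0,0,0.04,0.34,0.2,-1,0,0,0,0.04,0.25,0.3,-1,0,0,0,0,0,0.3,-1,0,0,0,0,0,0.2,-1,0,0,0,0,0,0,-1,0,0,0,0,0,0,-1],
)

```text
time_s: 7.5
eef_pos: [0.5998, 0.1531, 0.2203]
tcp_rot: [-0.0, 0.023, 1.0, -0.0]
ft_force: [0.0, 0.2, -3.8]
gripper_width: 0.677
```

```bash
python3 w.py w4; python3 - <<'E'
from h import *
c=np.load('pics/w4.npy',allow_pickle=True).item()
for n in ('top','side'):
    C=cloud(np.load(f'pics/{n}0.npy',allow_pickle=True).item())
    m=(C[...,2]>.205)&(abs(C[...,0]-.6)<.06)&(C[...,1]>.12); print(n,'min y of tall things',np.sort(C[m][:,1])[:5])
c2=capture('side'); cv2.imwrite('pics/s4.png',c2['img']); np.save('pics/s4.npy',c2)
a=cv2.resize(c['img'][130:330,180:380],(400,400),interpolation=cv2.INTER_CUBIC); b=cv2.resize(c2['img'][60:200,200:340],(400,400),interpolation=cv2.INTER_CUBIC)
cv2.imwrite('pics/c4.png',np.hstack([a,b]))
E
```

```text
t 7.55 tcp [0.6    0.1532 0.221 ] jawyaw 87.37 tilt [-6.e-04 -0.e+00 -1.e+00] F [ 0.4 -0.4 -3.9] w 59.8
top min y of tall things [0.2624269  0.26288694 0.26308216 0.26317217 0.26318433]
side min y of tall things [0.25556423 0.25608845 0.25817413 0.25863915 0.2586695 ]
```

View pics/c4.png

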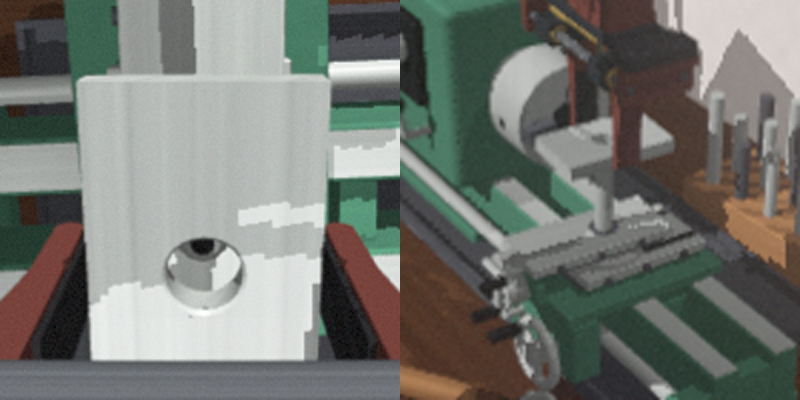

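The wrist crop shows the stud's tapped hole centred left to right in the plate's hole (crop column 204 for both). The side crop shows the plate just above the stud tip with the chuck clear. Next I check the other axis with rays.

```bash
python3 - <<'E'
from h import *
c=np.load('pics/w4.npy',allow_pickle=True).item(); g=cv2.cvtColor(c['img'],cv2.COLOR_BGR2GRAY)
C=cloud(c); zt=np.nanmedian(C[200:230,235:270][...,2]); print('plate top z',zt)
print('tapped',onz(c,[(282,253)],.1955), 'rim top/bottom rows', onz(c,[(282,249),(282,286.5)],zt)[:,0])
print('sides',onz(c,[(263,267),(301.5,267)],zt), 'near edge',onz(c,[(282,168)],zt))
st()
E
```

```text
plate top z 0.21554096255353314
tapped [[0.60071382 0.15344627 0.1955    ]] rim top/bottom rows [0.59025427 0.61110253]
sides [[0.59963308 0.14379495 0.21554096]
 [0.60054223 0.16340411 0.21554096]] near edge [[0.54965551 0.15581104 0.21554096]]
t 7.6 tcp [0.6001 0.1534 0.2214] jawyaw 87.38 tilt [-1.2e-03  2.0e-04 -1.0e+00] F [ 0.5  0.5 -3.9] w 60.0
```

apply_moves(
  motion=[0,0,0.005,0,0,0.12,-1,0,0,0,0,0,0.12,-1,0,0,0,0,0,0.12,-1,0,0,0,0,0,0.12,-1,0,0,0,0,0,0.12,-1,0,0,0,0,0,0.12,-1,0,0,0,0,0,0,-1],
)

```text
time_s: 8.3
eef_pos: [0.5995, 0.1539, 0.1906]
tcp_rot: [-0.001, 0.025, 1.0, -0.0]
ft_force: [-0.5, 0.4, -4.8]
gripper_width: 0.679
```

apply_moves(
  motion=[0,0,0,0,0,0.12,-1,0,0,0,0,0,0.15,-1,0,0,0,0,0,0.15,-1,0,0,0,0,0,0.15,-1,0,0,0,0,0,0.12,-1,0,0,0,0,0,0.1,-1,0,0,0,0,0,0,-1],
)

```text
time_s: 9.0
eef_pos: [0.5995, 0.1539, 0.1592]
tcp_rot: [-0.001, 0.025, 1.0, -0.0]
ft_force: [0.2, -0.7, -4.1]
gripper_width: 0.682
```

apply_moves(
  motion=[0,0,0,0,0,0.06,-1,0,0,0,0,0,0.06,-1,0,0,0,0,0,0.06,-1,0,0,0,0,0,0.03,-1,0,0,0,0,0,0,-1,0,0,0,0,0,0,-1],
)

```text
time_s: 9.6
eef_pos: [0.5999, 0.154, 0.1519]
tcp_rot: [0.0, 0.025, 1.0, 0.0]
ft_force: [-0.1, -0.4, -3.7]
gripper_width: 0.68
```

apply_moves(
  motion=[0,0,0,0,0,0.025,-1,0,0,0,0,0,0.025,-1,0,0,0,0,0,0,-1,0,0,0,0,0,0,-1],
)

```text
time_s: 10.0
eef_pos: [0.5998, 0.154, 0.1498]
tcp_rot: [-0.0, 0.025, 1.0, 0.0]
ft_force: [0.1, -0.3, -4.8]
gripper_width: 0.677
```

Still hanging free, with its full weight on the gripper. I continue in 1 mm steps.

apply_moves(
  motion=[0,0,0,0,0,0.025,-1,0,0,0,0,0,0,-1,0,0,0,0,0,0,-1],
)

```text
time_s: 10.3
eef_pos: [0.5998, 0.154, 0.1488]
tcp_rot: [-0.0, 0.025, 1.0, 0.0]
ft_force: [-0.0, 0.4, -4.4]
gripper_width: 0.678
```

apply_moves(
  motion=[0,0,0,0,0,0.025,-1,0,0,0,0,0,0,-1,0,0,0,0,0,0,-1],
)

```text
time_s: 10.6
eef_pos: [0.5998, 0.1539, 0.1478]
tcp_rot: [-0.0, 0.025, 1.0, -0.0]
ft_force: [-0.1, -0.5, -3.9]
gripper_width: 0.681
```

apply_moves(
  motion=[0,0,0,0,0,0.02,-1,0,0,0,0,0,0,-1,0,0,0,0,0,0,-1],
)

```text
time_s: 10.9
eef_pos: [0.5998, 0.1539, 0.147]
tcp_rot: [-0.0, 0.025, 1.0, 0.0]
ft_force: [0.7, -0.5, -3.7]
gripper_width: 0.683
```

apply_moves(
  motion=[0,0,0,0,0,0.02,-1,0,0,0,0,0,0,-1,0,0,0,0,0,0,-1],
)

```text
time_s: 11.2
eef_pos: [0.5999, 0.1539, 0.147]
tcp_rot: [0.0, 0.025, 1.0, 0.0]
ft_force: [-2.4, -0.8, 0.5]
gripper_width: 0.679
```

apply_moves(
  motion=[0,0,0,0,0,0.02,-1,0,0,0,0,0,0,-1,0,0,0,0,0,0,-1],
)

```text
time_s: 11.5
eef_pos: [0.5999, 0.1539, 0.1469]
tcp_rot: [0.001, 0.025, 1.0, 0.0]
ft_force: [-4.5, 0.1, 5.8]
gripper_width: 0.679
```

apply_moves(
  motion=[0,0,0,0,0,-0.01,1,0,0,0,0,0,-0.01,1,0,0,0,0,0,0,1,0,0,0,0,0,0,1,0,0,0,0,0,-0.4,1,0,0,0,0,0,-0.8,1,0,0,0,0,0,-0.9,1,0,0,0,0,0,-0.9,1,0,0,0,0,0,-0.4,1,0,0,0,0,0,0,1],
)

```text
time_s: 12.5
eef_pos: [0.6007, 0.1541, 0.2875]
tcp_rot: [0.004, 0.025, 1.0, 0.001]
ft_force: [-0.3, -0.2, 0.2]
gripper_width: 1.0
```

```bash
python3 w.py w5; python3 - <<'E'
from h import *
c=np.load('pics/w5.npy',allow_pickle=True).item(); C=cloud(c); hsv=cv2.cvtColor(c['img'],cv2.COLOR_BGR2HSV)
m=(np.abs(C[...,2]-.142)<.005)&(np.abs(C[...,0]-.6)<.07)&(np.abs(C[...,1]-.153)<.05)
n,l,s,ce=cv2.connectedComponentsWithStats(m.astype(np.uint8)); i=1+np.argmax(s[1:,4]); P=C[l==i]
print(len(P),np.percentile(P[:,2],[2,50,98]),cv2.minAreaRect((P[:,:2]*1000).astype(np.float32)))
for x0 in (.56,.58,.62,.64):
    print(x0,np.median(P[abs(P[:,0]-x0)<.006][:,2]))
c=np.load('pics/w2.npy',allow_pickle=True).item(); C=cloud(c)
m=(np.abs(C[...,2]-.036)<.006)&(np.hypot(C[...,0]-.597,C[...,1]+.215)<.05); P=C[m]
ct=max(cv2.findContours(m.astype(np.uint8),cv2.RETR_EXTERNAL,cv2.CHAIN_APPROX_NONE)[0],key=len).reshape(-1,2)
print('turret',np.median(P[:,2]),cv2.minAreaRect((P[:,:2]*1000).astype(np.float32)),cv2.minAreaRect((onz(c,ct,.036)[:,:2]*1000).astype(np.float32)))
E
```

```text
t 12.55 tcp [0.6003 0.154  0.2846] jawyaw 87.15 tilt [-3.9e-03  9.0e-04 -1.0e+00] F [ 0.3 -0.2 -0.6] w 88.0
6316 [0.14078129 0.14222903 0.14366516] ((601.2615966796875, 153.79751586914062), (60.19398498535156, 100.73018646240234), 87.18488311767578)
0.56 0.14215868334536894
0.58 0.1422500006881445
0.62 0.14222550433738124
0.64 0.14228964313101736
turret 0.036108654180367405 ((598.9800415039062, -214.86769104003906), (60.89021301269531, 62.633270263671875), 34.094520568847656) ((598.7359008789062, -213.5029754638672), (61.89098358154297, 64.25736999511719), 34.00726318359375)
```

View pics/w5.png

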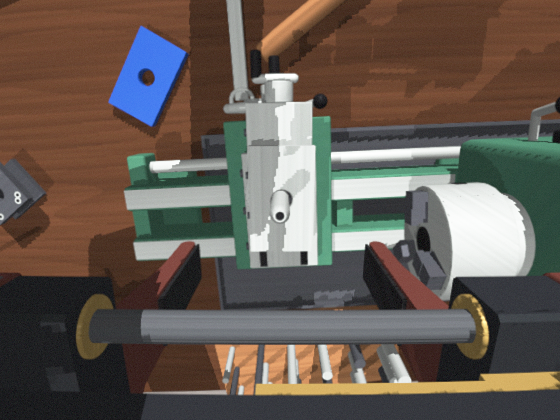

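The plate lies flat (its top at 0.142 everywhere), centred at (601,154) mm and at -2.8°, matching the slide. The view shows the stud through it at (280,205). On to the turret.

apply_moves(
  motion=[0,0,0,0,-0.5,0,1,0,0,0,-0.04,-0.95,0,1,0,0,0,-0.04,-0.95,0,1,0,0,0,-0.04,-0.95,0,1,0,0,0,-0.04,-0.95,0,1,0,0,0,-0.04,-0.95,0,1,0,0,0,-0.04,-0.95,0,1,0,0,0,-0.04,-0.95,0,1,0,0,0,-0.04,-0.95,0,1,0,0,0,-0.04,-0.8,0,1,0,0,0,-0.08,-0.32,0,1,0,0,0.14,0,0,0.4,1],
)

```text
time_s: 13.75
eef_pos: [0.5993, -0.2171, 0.2665]
tcp_rot: [0.001, 0.097, 0.995, -0.0]
ft_force: [0.8, 1.0, -0.0]
gripper_width: 0.995
```

apply_moves(
  motion=[0,0,0.14,0,0,0.5,1,0,0,0.14,0,0,0.5,1,0,0,0.14,0,0,0.5,1,0,0,0.14,0,0,0.5,1,0,0,0.14,0,0,0.2,1,0,0,0.087,0,0,0,1,0,0,0,0,0,0,1,0,0,0,0,0,0,1],
)

```text
time_s: 14.55
eef_pos: [0.5991, -0.2145, 0.1777]
tcp_rot: [-0.0, 0.468, 0.884, 0.0]
ft_force: [1.3, -0.4, 0.9]
gripper_width: 1.005
```

```bash
python3 w.py w6; python3 - <<'E'
from h import *
c=np.load('pics/w6.npy',allow_pickle=True).item(); C=cloud(c)
m=(np.abs(C[...,2]-.036)<.006)&(np.hypot(C[...,0]-.597,C[...,1]+.215)<.05); P=C[m]
ct=max(cv2.findContours(m.astype(np.uint8),cv2.RETR_EXTERNAL,cv2.CHAIN_APPROX_NONE)[0],key=len).reshape(-1,2)
print('turret',np.median(P[:,2]),cv2.minAreaRect((P[:,:2]*1000).astype(np.float32)),cv2.minAreaRect((onz(c,ct,.036)[:,:2]*1000).astype(np.float32)))
# collar too
m=(np.abs(C[...,2]-.036)<.005)&(np.hypot(C[...,0]-.452,C[...,1]+.322)<.04); 
if m.sum()>50: print('collar',cv2.minEnclosingCircle((C[m][:,:2]*1000).astype(np.float32)),np.median(C[m],0))
E
```

```text
t 14.6 tcp [ 0.5992 -0.2147  0.1781] jawyaw 34.19 tilt [ 3.e-04 -0.e+00 -1.e+00] F [ 0.3  0.4 -0.4] w 87.7
turret 0.036226864599089414 ((599.1875, -215.37322998046875), (60.1983528137207, 60.54621124267578), 33.97099304199219) ((599.0537109375, -215.0620574951172), (60.2876091003418, 60.26987075805664), 34.176448822021484)
collar ((452.1046142578125, -322.1680603027344), 19.496566772460938) [ 0.45213567 -0.32126403  0.03580299]
```

View pics/w6.png

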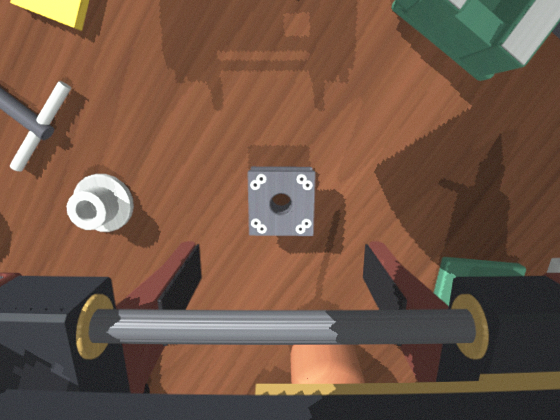

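```bash
python3 - <<'E'
from h import *
for n in ('top','side'):
    C=cloud(np.load(f'pics/{n}0.npy',allow_pickle=True).item()).reshape(-1,3); C=C[~np.isnan(C[:,0])]
    for ctr,yaw in (((.599,-.215),34.1),((.452,-.322),34.1),((.452,-.322),70)):
        a=np.radians(yaw); d=C[:,:2]-ctr; y=d@[np.cos(a),np.sin(a)]; x=d@[-np.sin(a),np.cos(a)]
        k=(C[:,2]>.06)&(abs(y)<.11)&(abs(x)<.3); print(n,ctr,yaw,'nearest tall |x|:',np.round(np.sort(abs(x[k]))[:3],3))
go([.5991,-.2150,.0165],34.1)
E
```

```text
top (0.599, -0.215) 34.1 nearest tall |x|: [0.128 0.128 0.129]
top (0.452, -0.322) 34.1 nearest tall |x|: []
top (0.452, -0.322) 70 nearest tall |x|: [0.246 0.247 0.247]
side (0.599, -0.215) 34.1 nearest tall |x|: [0.131 0.132 0.132]
side (0.452, -0.322) 34.1 nearest tall |x|: []
side (0.452, -0.322) 70 nearest tall |x|: [0.248 0.25  0.25 ]
t 14.6 tcp [ 0.5992 -0.2147  0.1781] jawyaw 34.19 tilt [ 3.e-04 -0.e+00 -1.e+00] F [ 0.3  0.4 -0.4] w 87.7
tool shift, units of 40mm [-0.006 -0.005  4.039] turn z 0.0016
```

apply_moves(
  motion=[0,0,0,0,0,0.8,1,0,0,0,0,0,0.9,1,0,0,0,0,0,0.9,1,0,0,0,0,0,0.8,1,0,0,0,0,0,0.5,1,0,0,0,0,0,0.12,1,0,0,0,0,0,0,1,0,0,0,0,0,0,1],
)

```text
time_s: 15.4
eef_pos: [0.6, -0.2156, 0.0193]
tcp_rot: [0.001, 0.469, 0.883, 0.0]
ft_force: [0.3, 0.1, -0.8]
gripper_width: 0.998
```

apply_moves(
  motion=[0,0,0,0,0,0,-1,0,0,0,0,0,0,-1,0,0,0,0,0,0,-1,0,0,0,0,0,0,-1,0,0,0,0,0,0,-1,0,0,0,0,0,0,-1],
)

```text
time_s: 16.0
eef_pos: [0.5991, -0.2155, 0.0179]
tcp_rot: [0.0, 0.469, 0.883, -0.0]
ft_force: [-0.8, -0.4, 3.4]
gripper_width: 0.682
```

apply_moves(
  motion=[0,0,0,0,0,-0.3,-1,0,0,0,0,0,-0.8,-1,0,0,0,0,0,-0.9,-1,0,0,0,0,0,-0.9,-1,0,0,-0.1,0,0,-0.9,-1,0,0,-0.13,0,0,-0.9,-1,0,0,-0.13,0,0,-0.9,-1,0,0,-0.13,0,0,-0.45,-1,0,0,-0.13,0,0,0,-1,0,0,-0.13,0,0,0,-1,0,0,-0.13,0,0,0,-1,0,0,-0.045,0,0,0,-1],
)

```text
time_s: 17.2
eef_pos: [0.5987, -0.215, 0.2583]
tcp_rot: [-0.001, 0.024, 1.0, 0.001]
ft_force: [-0.0, 0.3, -6.1]
gripper_width: 0.678
```

```bash
python3 - <<'E'
from h import *
c=np.load('pics/w5.npy',allow_pickle=True).item(); C=cloud(c); g=cv2.cvtColor(c['img'],cv2.COLOR_BGR2GRAY)
w=g[195:225,268:294]; d=np.argwhere(w<80)[:,::-1].mean(0)+[268,195]; print('tapped',d,(w<80).sum(),onz(c,[d],.1955))
go([.6,.1537,.26],87.1)
E
```

```text
tapped [281.8        211.69090909] 55 [[0.59630767 0.15475153 0.1955    ]]
t 17.2 tcp [ 0.5987 -0.215   0.2583] jawyaw 87.29 tilt [ 0.0025  0.0012 -1.    ] F [-0.   0.3 -6.1] w 59.7
tool shift, units of 40mm [ 0.403  9.208 -0.032] turn z 0.0033
```

apply_moves(
  motion=[0,0,0.003,-0.02,0.4,0,-1,0,0,0,-0.04,0.75,0,-1,0,0,0,-0.05,0.85,0,-1,0,0,0,-0.05,0.85,0,-1,0,0,0,-0.05,0.85,0,-1,0,0,0,-0.05,0.85,0,-1,0,0,0,-0.04,0.8,0,-1,0,0,0,-0.04,0.5,0,-1,0,0,0,0,0.3,0,-1,0,0,0,0,0,0,-1,0,0,0,0,0,0,-1],
)

```text
time_s: 18.3
eef_pos: [0.6258, 0.0292, 0.2592]
tcp_rot: [-0.0, 0.028, 1.0, -0.0]
ft_force: [0.4, -0.6, -6.3]
gripper_width: 0.68
```

```bash
python3 w.py w7; python3 - <<'E'
from h import *
c5=np.load('pics/w5.npy',allow_pickle=True).item(); c=np.load('pics/w7.npy',allow_pickle=True).item(); C=cloud(c)
p=proj(c,[[.5998,.1535,.1955]])[0]; print('expect tip',p)
u0,v0=np.round(p).astype(int)
m=(np.abs(C[...,2]-.142)<.005)&(np.abs(C[...,0]-.6)<.07)&(np.abs(C[...,1]-.153)<.05)
P=C[m]; print('plate',np.median(P[:,2]),cv2.minAreaRect((P[:,:2]*1000).astype(np.float32)))
a=cv2.resize(c['img'][v0-35:v0+35,u0-35:u0+35],(400,400),interpolation=cv2.INTER_CUBIC); b=cv2.resize(c5['img'][175:245,245:315],(400,400),interpolation=cv2.INTER_CUBIC)
cv2.imwrite('pics/c7.png',np.hstack([a,b])); print('origin',u0-35,v0-35)
E
```

```text
t 18.35 tcp [0.6259 0.0287 0.2592] jawyaw 86.79 tilt [ 5.e-04 -6.e-04 -1.e+00] F [-0.6 -0.2 -5.4] w 60.0
expect tip [465.87778928 182.63236114]
plate 0.1421238782986265 ((601.142822265625, 154.0933074951172), (61.433067321777344, 100.64888000488281), 87.29275512695312)
origin 431 148
```

View pics/c7.png

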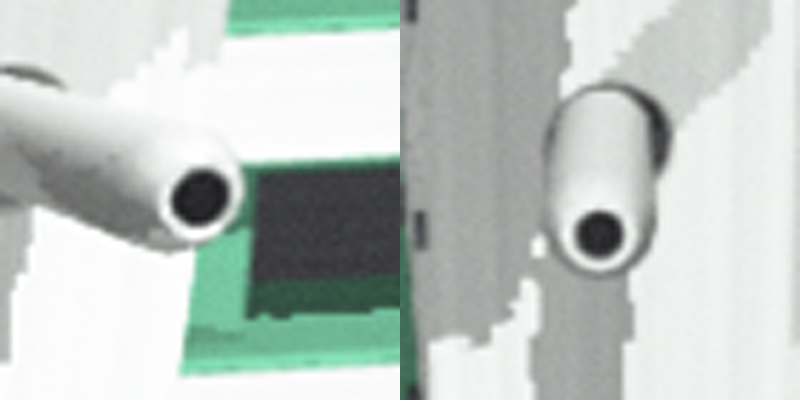

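The tapped hole sits at (466.4,182.0) against (465.9,182.6) expected from my stud estimate, so the stud at (0.600, 0.1535) is confirmed. I bring the turret above it.

apply_moves(
  motion=[0,0,-0.006,0.05,0.25,0,-1,0,0,0,0.1,0.4,0,-1,0,0,0,0.12,0.42,0,-1,0,0,0,0.12,0.42,0,-1,0,0,0,0.12,0.42,0,-1,0,0,0,0.12,0.42,0,-1,0,0,0,0.1,0.4,0,-1,0,0,0,0.09,0.34,0.2,-1,0,0,0,0,0,0.4,-1,0,0,0,0,0,0.4,-1,0,0,0,0,0,0,-1,0,0,0,0,0,0,-1],
)

```text
time_s: 19.55
eef_pos: [0.599, 0.1541, 0.2188]
tcp_rot: [-0.001, 0.024, 1.0, -0.0]
ft_force: [1.3, 0.9, -6.1]
gripper_width: 0.681
```

```bash
python3 w.py w8; python3 - <<'E'
from h import *
c=np.load('pics/w8.npy',allow_pickle=True).item(); C=cloud(c); z=manip.sense()['eef_pos'][2]+.0185
m=(np.abs(C[...,2]-z)<.005)&(np.hypot(C[...,0]-.6,C[...,1]-.1535)<.05); P=C[m]
print('turret in hand',np.median(P[:,2]),z,len(P),cv2.minAreaRect((P[:,:2]*1000).astype(np.float32)),P.min(0),P.max(0))
go([.5998,.1535,.2175],87.2)
E
```

```text
t 19.6 tcp [0.5994 0.1541 0.22  ] jawyaw 87.2 tilt [-5.e-04  1.e-04 -1.e+00] F [ 0.8  0.5 -5.7] w 59.8
turret in hand 0.23723853889722374 0.23845023171325125 11700 ((599.43115234375, 154.65530395507812), (80.21526336669922, 61.09922409057617), 87.43717193603516) [0.56773481 0.11503354 0.23345335] [0.63093095 0.19516255 0.24344943]
t 19.6 tcp [0.5994 0.1541 0.22  ] jawyaw 87.2 tilt [-5.e-04  1.e-04 -1.e+00] F [ 0.8  0.5 -5.7] w 59.8
tool shift, units of 40mm [-0.01  -0.014  0.061] turn z -0.0
```

apply_moves(
  motion=[0,0,0,0,0,0.1,-1,0,0,0,0,0,0.1,-1,0,0,0,0,0,0.1,-1,0,0,0,0,0,0.1,-1,0,0,0,0,0,0.1,-1,0,0,0,0,0,0,-1],
)

```text
time_s: 20.2
eef_pos: [0.599, 0.1538, 0.1983]
tcp_rot: [-0.001, 0.024, 1.0, -0.0]
ft_force: [-0.2, -0.6, -6.7]
gripper_width: 0.682
```

apply_moves(
  motion=[0,0,0,0,0,0.12,-1,0,0,0,0,0,0.14,-1,0,0,0,0,0,0.14,-1,0,0,0,0,0,0.12,-1,0,0,0,0,0,0.1,-1,0,0,0,0,0,0.08,-1,0,0,0,0,0,0.06,-1,0,0,0,0,0,0,-1,0,0,0,0,0,0,-1],
)

```text
time_s: 21.1
eef_pos: [0.5994, 0.1539, 0.1692]
tcp_rot: [0.0, 0.024, 1.0, 0.0]
ft_force: [0.5, -0.1, -5.9]
gripper_width: 0.684
```

apply_moves(
  motion=[0,0,0,0,0,0.05,-1,0,0,0,0,0,0.05,-1,0,0,0,0,0,0.05,-1,0,0,0,0,0,0,-1,0,0,0,0,0,0,-1],
)

```text
time_s: 21.6
eef_pos: [0.5993, 0.1539, 0.1629]
tcp_rot: [-0.0, 0.024, 1.0, -0.0]
ft_force: [0.1, 0.1, -4.9]
gripper_width: 0.681
```

apply_moves(
  motion=[0,0,0,0,0,0.025,-1,0,0,0,0,0,0.025,-1,0,0,0,0,0,0,-1,0,0,0,0,0,0,-1],
)

```text
time_s: 22.0
eef_pos: [0.5993, 0.1539, 0.161]
tcp_rot: [-0.0, 0.024, 1.0, -0.0]
ft_force: [-0.1, 0.1, -5.3]
gripper_width: 0.683
```

apply_moves(
  motion=[0,0,0,0,0,0.025,-1,0,0,0,0,0,0,-1,0,0,0,0,0,0,-1],
)

```text
time_s: 22.3
eef_pos: [0.5993, 0.1539, 0.16]
tcp_rot: [-0.0, 0.024, 1.0, -0.0]
ft_force: [-1.1, 0.2, -6.7]
gripper_width: 0.682
```

apply_moves(
  motion=[0,0,0,0,0,0.02,-1,0,0,0,0,0,0,-1,0,0,0,0,0,0,-1],
)

```text
time_s: 22.6
eef_pos: [0.5994, 0.1539, 0.1599]
tcp_rot: [0.0, 0.024, 1.0, 0.0]
ft_force: [-1.3, -0.4, -1.9]
gripper_width: 0.68
```

apply_moves(
  motion=[0,0,0,0,0,0.015,-1,0,0,0,0,0,0,-1,0,0,0,0,0,0,-1],
)

```text
time_s: 22.9
eef_pos: [0.5994, 0.1539, 0.1599]
tcp_rot: [0.001, 0.024, 1.0, 0.0]
ft_force: [-4.0, -1.8, 4.7]
gripper_width: 0.676
```

apply_moves(
  motion=[0,0,0,0,0,-0.01,1,0,0,0,0,0,-0.01,1,0,0,0,0,0,0,1,0,0,0,0,0,0,1,0,0,0,0,0,-0.4,1,0,0,0,0,0,-0.8,1,0,0,0,0,0,-0.9,1,0,0,0,0,0,-0.7,1,0,0,0,0,0,-0.2,1,0,0,0,0,0,0,1,0,0,0,0,0,0,1],
)

```text
time_s: 24.0
eef_pos: [0.5992, 0.1538, 0.2779]
tcp_rot: [-0.001, 0.024, 1.0, -0.0]
ft_force: [0.2, 0.6, 0.3]
gripper_width: 0.999
```

```bash
python3 w.py w9; python3 - <<'E'
from h import *
c=np.load('pics/w9.npy',allow_pickle=True).item(); C=cloud(c); 
m=(np.abs(C[...,2]-.178)<.005)&(np.hypot(C[...,0]-.6,C[...,1]-.1535)<.05); P=C[m]
print('turret top',np.median(P[:,2]),np.percentile(P[:,2],[2,98]),len(P),cv2.minAreaRect((P[:,:2]*1000).astype(np.float32)))
st()
E
```

```text
t 24.05 tcp [0.599  0.1538 0.2772] jawyaw 87.2 tilt [ 3.2e-03 -8.0e-04 -1.0e+00] F [ 0.1 -0.3 -0.4] w 88.1
turret top 0.17826446215296196 [0.17593667 0.17971474] 5156 ((599.7999267578125, 153.88235473632812), (60.1025276184082, 60.279884338378906), 87.25993347167969)
t 24.05 tcp [0.599  0.1538 0.2772] jawyaw 87.2 tilt [ 3.2e-03 -8.0e-04 -1.0e+00] F [ 0.1 -0.3 -0.4] w 88.1
```

View pics/w9.png

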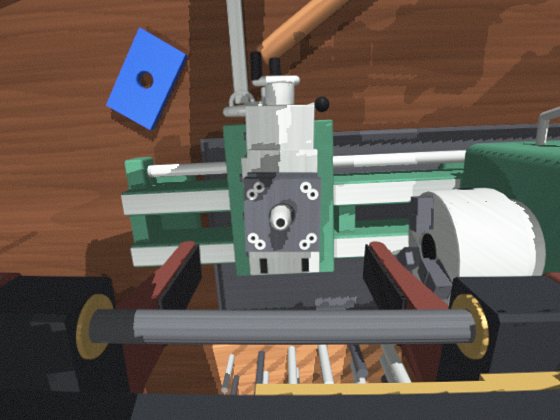

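The turret sits square on the plate: image (281,212), top at 0.178, angle 87.3°. That is 11 pictures viewed, so I keep the last one for the end. On to the collar.

apply_moves(
  motion=[0,0,0,0.12,-0.5,0,1,0,0,0,0.24,-0.95,0,1,0,0,0,0.24,-0.95,0,1,0,0,0,0.24,-0.95,0,1,0,0,0,0.24,-0.95,0,1,0,0,0,0.24,-0.95,0,1,0,0,0,0.24,-0.95,0,1,0,0,0,0.24,-0.95,0,1,0,0,0,0.24,-0.95,0,1,0,0,0,0.24,-0.95,0,1,0,0,0,0.24,-0.95,0,1,0,0,0,0.24,-0.95,0,1],
)

```text
time_s: 25.25
eef_pos: [0.4666, -0.2794, 0.2772]
tcp_rot: [-0.001, 0.024, 1.0, 0.001]
ft_force: [0.6, -0.4, 0.6]
gripper_width: 0.999
```

apply_moves(
  motion=[0,0,0,0.24,-0.75,0.5,1,0,0,0,0.1,-0.36,0.7,1,0,0,0,0,0,0.7,1,0,0,0,0,0,0.6,1,0,0,0,0,0,0.2,1,0,0,0,0,0,0,1,0,0,0,0,0,0,1],
)

```text
time_s: 25.95
eef_pos: [0.4521, -0.3218, 0.1721]
tcp_rot: [0.0, 0.024, 1.0, -0.0]
ft_force: [0.3, 0.1, -0.4]
gripper_width: 0.999
```

```bash
python3 w.py w10; python3 - <<'E'
from h import *
c=np.load('pics/w10.npy',allow_pickle=True).item(); C=cloud(c)
for z,t in ((.036,.005),(.009,.004)):
    m=(np.abs(C[...,2]-z)<t)&(np.hypot(C[...,0]-.452,C[...,1]+.322)<.045); print('collar',z,m.sum(),np.median(C[m],0),cv2.minEnclosingCircle((C[m][:,:2]*1000).astype(np.float32)))
go([.4521,-.3218,.0275])
E
```

```text
t 26.0 tcp [ 0.4524 -0.322   0.1728] jawyaw 87.22 tilt [-0.0016 -0.0012 -1.    ] F [-0.3  0.7 -0.1] w 88.0
collar 0.036 990 [ 0.4514292  -0.32303316  0.03601518] ((452.1712646484375, -322.95025634765625), 18.876733779907227)
collar 0.009 1395 [ 0.44200823 -0.322195    0.00912025] ((452.0364990234375, -323.12152099609375), 29.826251983642578)
t 26.0 tcp [ 0.4524 -0.322   0.1728] jawyaw 87.22 tilt [-0.0016 -0.0012 -1.    ] F [-0.3  0.7 -0.1] w 88.0
tool shift, units of 40mm [0.014 0.01  3.634] turn z None
```

apply_moves(
  motion=[0,0,0,0,-0.025,0.8,1,0,0,0,0,0,0.9,1,0,0,0,0,0,0.9,1,0,0,0,0,0,0.6,1,0,0,0,0,0,0.35,1,0,0,0,0,0,0.07,1,0,0,0,0,0,0,1,0,0,0,0,0,0,1],
)

```text
time_s: 26.8
eef_pos: [0.4529, -0.3237, 0.0288]
tcp_rot: [0.001, 0.024, 1.0, -0.001]
ft_force: [0.7, 0.6, 1.4]
gripper_width: 1.001
```

apply_moves(
  motion=[0,0,0,0,0,0,-1,0,0,0,0,0,0,-1,0,0,0,0,0,0,-1,0,0,0,0,0,0,-1,0,0,0,0,0,0,-1,0,0,0,0,0,0,-1,0,0,0,0,0,0,-1],
  grip_force=30,
)

```text
time_s: 27.5
eef_pos: [0.4519, -0.3229, 0.0266]
tcp_rot: [-0.0, 0.024, 1.0, 0.0]
ft_force: [-0.2, 0.1, 1.1]
gripper_width: 0.411
```

apply_moves(
  motion=[0,0,0,0,0,0,-1,0,0,0,0,0,0,-1],
)

```text
time_s: 27.7
eef_pos: [0.4519, -0.3229, 0.0266]
tcp_rot: [-0.0, 0.024, 1.0, 0.0]
ft_force: [-0.3, 0.0, 0.4]
gripper_width: 0.412
```

```bash
python3 w.py w11; python3 - <<'E'
from h import *
c=np.load('pics/w11.npy',allow_pickle=True).item(); C=cloud(c)
for z,t in ((.036,.005),(.009,.004)):
    m=(np.abs(C[...,2]-z)<t)&(np.hypot(C[...,0]-.452,C[...,1]+.322)<.045); print('collar',z,m.sum(),np.median(C[m],0),np.ptp(C[m],axis=0),cv2.minEnclosingCircle((C[m][:,:2]*1000).astype(np.float32)))
E
```

```text
t 27.75 tcp [ 0.4519 -0.3229  0.0266] jawyaw 87.2 tilt [ 1.e-04  1.e-04 -1.e+00] F [-0.7 -0.7 -0.6] w 36.5
collar 0.036 3970 [ 0.44751121 -0.32263705  0.03600324] [0.03540459 0.05418445 0.00997961] ((443.1363525390625, -322.4007873535156), 27.15416145324707)
collar 0.009 2676 [ 0.43327853 -0.32192945  0.00905174] [0.04064298 0.05741549 0.00798919] ((444.71905517578125, -322.42535400390625), 28.74587631225586)
```

apply_moves(
  motion=[0,0,0,0,0,-0.15,-1,0,0,0,0,0,-0.4,-1,0,0,0,0,0,-0.7,-1,0,0,0,0,0,-0.8,-1,0,0,0,0,0,-0.9,-1,0,0,0,0,0,-0.9,-1,0,0,0,0,0,-0.9,-1,0,0,0,0,0,-0.9,-1,0,0,0,0,0,-0.5,-1,0,0,0,0,0,-0.25,-1,0,0,0,0,0,0,-1],
)

```text
time_s: 28.85
eef_pos: [0.4521, -0.3231, 0.2848]
tcp_rot: [0.001, 0.024, 1.0, -0.001]
ft_force: [-0.3, 0.1, -3.0]
gripper_width: 0.415
```

apply_moves(
  motion=[0,0,0,-0.12,0.45,0,-1,0,0,0,-0.2,0.8,0,-1,0,0,0,-0.22,0.85,0,-1,0,0,0,-0.22,0.85,0,-1,0,0,0,-0.22,0.85,0,-1,0,0,0,-0.22,0.85,0,-1,0,0,0,-0.22,0.85,0,-1,0,0,0,-0.22,0.85,0,-1,0,0,0,-0.22,0.85,0,-1,0,0,0,-0.22,0.85,0,-1,0,0,0,-0.22,0.85,0,-1,0,0,0,-0.22,0.85,0,-1],
)

```text
time_s: 30.05
eef_pos: [0.5713, 0.0631, 0.2804]
tcp_rot: [-0.002, 0.024, 1.0, -0.0]
ft_force: [0.4, 0.5, -2.1]
gripper_width: 0.411
```

apply_moves(
  motion=[0,0,0,-0.2,0.75,0,-1,0,0,0,-0.2,0.75,0,-1,0,0,0,-0.14,0.55,0,-1,0,0,0,-0.07,0.3,0,-1,0,0,0,0,0,0,-1,0,0,0,0,0,0,-1,0,0,0,0,0,0,-1],
)

```text
time_s: 30.75
eef_pos: [0.6004, 0.1532, 0.2826]
tcp_rot: [-0.0, 0.025, 1.0, -0.0]
ft_force: [-0.5, -0.6, -2.9]
gripper_width: 0.413
```

```bash
python3 w.py w12; python3 - <<'E'
from h import *
s,M,y=st()
c=np.load('pics/w12.npy',allow_pickle=True).item(); C=cloud(c); zb=s['eef_pos'][2]-.0266
for z,t in ((zb+.036,.005),(zb+.009,.004)):
    m=(np.abs(C[...,2]-z)<t)&(np.hypot(C[...,0]-.6,C[...,1]-.1535)<.035); P=C[m]; print('collar',z,m.sum(),np.median(P[:,2]),P.min(0),P.max(0))
# visible flange arc: fit circle radius 30 from near boundary
g=c['img']; fl=((np.abs(C[...,2]-(zb+.009))<.004)&(np.hypot(C[...,0]-.6,C[...,1]-.1535)<.04)).astype(np.uint8)
pts=[]
for col in np.where(fl.any(0))[0]:
    pts.append((col,np.where(fl[:,col])[0][0]-.5))
Q=onz(c,pts,zb+.009)[:,:2]
from scipy.optimize import least_squares
r=least_squares(lambda p:np.hypot(*(Q-p[:2]).T)-.03,[.6,.1535],loss='soft_l1',f_scale=.0005); print('flange centre',r.x,np.median(abs(r.fun)))
go([.5998,.1535,.228],87.2)
E
```

```text
t 30.8 tcp [0.6005 0.1532 0.2829] jawyaw 87.12 tilt [-2.e-04 -3.e-04 -1.e+00] F [-0.4  0.4 -2.2] w 36.6
t 30.8 tcp [0.6005 0.1532 0.2829] jawyaw 87.12 tilt [-2.e-04 -3.e-04 -1.e+00] F [-0.4  0.4 -2.2] w 36.6
collar 0.29225819136213727 3977 0.2920039066532123 [0.58157089 0.12672781 0.28727306] [0.61681063 0.18087239 0.29724804]
collar 0.2652581913621373 2690 0.2651007585949006 [0.57078342 0.12477326 0.26129046] [0.61171923 0.18235792 0.2692462 ]
flange centre [0.60011622 0.15331807] 0.00021157933596754538
t 30.8 tcp [0.6005 0.1532 0.2829] jawyaw 87.12 tilt [-2.e-04 -3.e-04 -1.e+00] F [-0.4  0.4 -2.2] w 36.6
tool shift, units of 40mm [0.017 0.007 1.371] turn z -0.0014
```

apply_moves(
  motion=[0,0,0,0,0,0.2,-1,0,0,0,0,0,0.35,-1,0,0,0,0,0,0.35,-1,0,0,0,0,0,0.25,-1,0,0,0,0,0,0.15,-1,0,0,0,0,0,0.1,-1,0,0,0,0,0,0.1,-1,0,0,0,0,0,0.1,-1,0,0,0,0,0,0,-1,0,0,0,0,0,0,-1],
)

```text
time_s: 31.8
eef_pos: [0.6006, 0.1545, 0.2189]
tcp_rot: [0.0, 0.024, 1.0, 0.0]
ft_force: [-0.8, 0.1, -2.5]
gripper_width: 0.411
```

apply_moves(
  motion=[0,0,0,0,0,0.06,-1,0,0,0,0,0,0.06,-1,0,0,0,0,0,0.06,-1,0,0,0,0,0,0.05,-1,0,0,0,0,0,0,-1,0,0,0,0,0,0,-1],
)

```text
time_s: 32.4
eef_pos: [0.6004, 0.1543, 0.2089]
tcp_rot: [-0.001, 0.024, 1.0, -0.0]
ft_force: [-1.2, -2.5, -5.0]
gripper_width: 0.415
```

apply_moves(
  motion=[0,0,0,0.005,-0.02,0.025,-1,0,0,0,0,0,0.025,-1,0,0,0,0,0,0,-1,0,0,0,0,0,0,-1],
)

```text
time_s: 32.8
eef_pos: [0.6005, 0.1538, 0.2075]
tcp_rot: [0.0, 0.024, 1.0, 0.0]
ft_force: [-0.0, 0.0, -2.6]
gripper_width: 0.411
```

apply_moves(
  motion=[0,0,0,0,0,0.025,-1,0,0,0,0,0,0,-1,0,0,0,0,0,0,-1],
)

```text
time_s: 33.1
eef_pos: [0.6003, 0.1537, 0.2064]
tcp_rot: [-0.0, 0.024, 1.0, 0.0]
ft_force: [1.1, -0.2, -3.5]
gripper_width: 0.411
```

apply_moves(
  motion=[0,0,0,0,0,0.02,-1,0,0,0,0,0,0,-1,0,0,0,0,0,0,-1],
)

```text
time_s: 33.4
eef_pos: [0.6003, 0.1536, 0.2056]
tcp_rot: [-0.0, 0.024, 1.0, 0.0]
ft_force: [0.6, -0.5, -3.2]
gripper_width: 0.414
```

apply_moves(
  motion=[0,0,0,0,0,0.02,-1,0,0,0,0,0,0,-1,0,0,0,0,0,0,-1],
)

```text
time_s: 33.7
eef_pos: [0.6003, 0.1536, 0.2047]
tcp_rot: [-0.0, 0.024, 1.0, -0.0]
ft_force: [0.1, 0.7, -3.5]
gripper_width: 0.411
```

apply_moves(
  motion=[0,0,0,0,0,0.02,-1,0,0,0,0,0,0,-1,0,0,0,0,0,0,-1],
)

```text
time_s: 34.0
eef_pos: [0.6004, 0.1536, 0.2046]
tcp_rot: [0.0, 0.024, 1.0, 0.0]
ft_force: [-0.5, -1.3, -0.3]
gripper_width: 0.413
```

apply_moves(
  motion=[0,0,0,0,0,0.015,-1,0,0,0,0,0,0,-1,0,0,0,0,0,0,-1],
)

```text
time_s: 34.3
eef_pos: [0.6004, 0.1537, 0.2046]
tcp_rot: [0.001, 0.024, 1.0, 0.0]
ft_force: [-2.4, 0.6, 5.7]
gripper_width: 0.411
```

Seated. I release, rise, and look.

apply_moves(
  motion=[0,0,0,0,0,-0.01,1,0,0,0,0,0,-0.01,1,0,0,0,0,0,0,1,0,0,0,0,0,0,1,0,0,0,0,0,0,1,0,0,0,0,0,-0.3,1,0,0,0,0,0,-0.7,1,0,0,0,0,0,-0.8,1,0,0,0,0,0,-0.6,1,0,0,0,0,0,-0.3,1,0,0,0,0,0,0,1,0,0,0,0,0,0,1],
)

```text
time_s: 35.5
eef_pos: [0.6003, 0.1536, 0.3113]
tcp_rot: [-0.001, 0.024, 1.0, -0.0]
ft_force: [-0.0, -0.6, -0.2]
gripper_width: 0.998
```

```bash
python3 w.py w13; python3 - <<'E'
from h import *
c=np.load('pics/w13.npy',allow_pickle=True).item(); C=cloud(c)
for n,z,r in (('collar top',.214,.03),('flange',.187,.04),('turret',.178,.05),('plate',.142,.07)):
    m=(np.abs(C[...,2]-z)<.004)&(np.hypot(C[...,0]-.6,C[...,1]-.1535)<r); P=C[m]
    print(n,z,m.sum(),np.median(P[:,2]) if len(P) else None,cv2.minAreaRect((P[:,:2]*1000).astype(np.float32)) if len(P)>5 else '')
s=capture('side')
a=cv2.resize(c['img'][90:300,140:420],(400,300),interpolation=cv2.INTER_CUBIC); b=cv2.resize(s['img'][60:210,180:380],(400,300),interpolation=cv2.INTER_CUBIC)
cv2.imwrite('pics/final.png',np.hstack([a,b]))
E
```

```text
t 35.55 tcp [0.6002 0.1536 0.3105] jawyaw 87.21 tilt [ 2.4e-03 -6.0e-04 -1.0e+00] F [ 0.3 -0.2 -1.1] w 87.8
collar top 0.214 1294 0.21400082414446653 ((600.3812255859375, 153.828857421875), (37.15959548950195, 36.90663146972656), 30.6212215423584)
flange 0.187 1730 0.18709245106942748 ((600.2492065429688, 153.744384765625), (58.30997085571289, 58.591556549072266), 85.5430679321289)
turret 0.178 956 0.17831606206633477 ((599.8086547851562, 153.90542602539062), (59.98194885253906, 60.24583053588867), 87.07734680175781)
plate 0.142 1662 0.14220201338895175 ((601.247314453125, 153.897216796875), (60.0323600769043, 100.36848449707031), 87.26765441894531)
```

View pics/final.png

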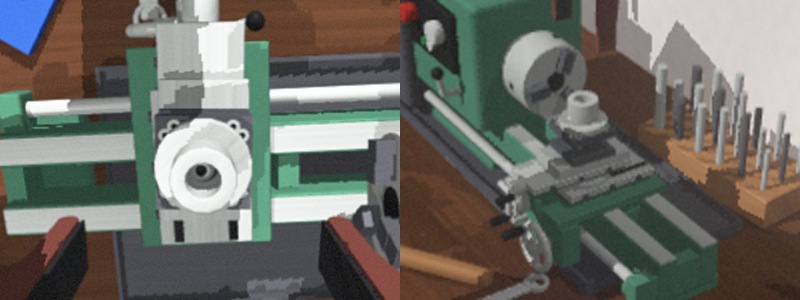

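The final picture shows the stack of plate, turret and collar seated on the slide: collar at (204,172) in the left crop and (580,105) in the right. All the heights match, and the robot is clear.

```bash
python3 -c "
from plant import workorder
print(workorder.sign_off())"
```

```text
the job is handed in; nothing more can be done
None
```

The tool post is refitted: the riser plate, the four-way block and the flanged collar went down the stud in that order. Each was lowered in steps of about 1 mm or less until the wrist force showed contact (4–6 N), then released. The job was handed in at about 36 s, and no verdict came back.

**Last checks (wrist camera):**

| Part | Top face measured (m) | Expected (m) | Position / angle |
|---|---|---|---|
| Riser plate | 0.1422 | 0.142 | flat, at -2.7° |
| Tool-post block | 0.1783 | 0.178 | square, at -2.9° |
| Collar | 0.2140 | 0.214 | flange down, about 0.5 mm from the stud axis |

The slide's own edges measured -2.4° to -3.1°, so plate and block line up with it. I did not approach or touch the lever screw, the other tools or the blue and yellow plates.

**Readings that disagreed:**
- The gripper read about 36.5 mm on the 38 mm collar body. It held level, so I went on.
- One automatic stud-tip fix was about 4 mm off in x. I threw it out after a closer view agreed with the earlier position to within a pixel.
- The slide's right-edge angle was a poor fit, because the stud broke up the outline. I went mainly by the left edge and the placed plate.

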